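# Close the sensor coupling and hold the dead-man flush valve at level

## Robot

A 6-joint arm with a two-finger parallel gripper is mounted at the origin on the work surface. World frame = base frame: x ahead of the robot, y to its left, z up, the work surface at z = 0. Lengths are in m, angles in degrees, forces in N, time in s.
With the tool pointing down it reaches from about 0.375 to 0.9 m from the base axis. Payload 3.1 kg.
Tool frame: the origin (TCP) lies at the very end of the fingers, on their centre line; the grasp point (between the pads) lies grip_point_offset behind it (grip_point_offset is the distance from the TCP to the grasp point, in m); z points along the fingers, y is the line along which they close (so a half turn about z gives the same grasp; the last joint's range is limited). The gripper opens to 87 mm and grips with 3 to 60 N. Pads are 19 mm wide; open, the fingers measure 117 mm over their backs; the gripper's body (75 mm by 190 mm) begins 51 mm behind the grasp point.
Start: joints at [-82.133, 30.224, 82.088, -0, 67.689, -10.227], TCP at [0.194, -0.594, 0.223] pointing down, gripper open.
Joint ranges: [-176.69, 176.69], [-43.24, 126.21], [12.49, 139.97], [-82, 262], [0, 151.66], [-163.58, 163.58]. Speed limits (degrees/s): [159.86, 159.86, 180, 180, 180, 180].

## Interface

Orientations are given as a 3x3 rotation matrix whose columns are the frame's x, y, z axes.
In Python, from rig import * gives the robot as it stands.
- The arm moves only by the tool move_arm, never from a script. Its argument "increments" is a list of rows, each a list of 3 entries, a list of its own where there are three numbers: the shift along the tool's x, y, z in units of 30 mm (1.0 is 30 mm), then the turn, a rotation vector about the tool's x, y, z in units of 120 degrees (1.0 is 120 degrees), then the closure, from 0 (fully open) to 1 (shut). A call has 1 to 20 rows; each row shifts and turns the commanded pose from where the row before left it, along the tool's axes as they then stand; what a row does not reach is not made up. A row lasts 1/12 s, in which the tool goes at most 41.7 mm and 7.16 degrees, less where a joint would pass 70% of its speed; a pose out of reach is approached as far as the arm can. A call with a number of a shift or a turn outside -1 to 1 is refused whole. A call with a gripper value outside its range is refused whole. The fingers move at their own pace and stop on an object; the grip force is fixed at half the most. Time passes only in rows, so rows that do not move let the fingers close. It gives the time, the measured TCP pose, the force, the opening and the grip force at its end, in the units of the state.
- read_state(): the state, without advancing time (a new reading comes with each control period).
- capture(name): name is "side" or "top" or "wrist"; returns a dict with "img" (480x640x3 uint8, red, green, blue), "mtx" (3x3 intrinsics, pixels), "eye" and "rotation" of the camera in the world. Camera axes: x right, y down, z forward; pixel columns grow to the right and rows downward; lengths in m; the calibration is good to about 2 mm. The wrist camera is an equidistant fisheye: a pixel r from the principal point sees the ray r / f radians off the axis. A picture is of the moment at which its call begins. There is no depth.
- hand_in(): hands the job in; it is judged then, once.
Trained networks look in a picture, given as the dict that the camera call returned (one of the last four; its "shot" number tells which), for a name from the list of things; names that differ only in an ending like _2 or _b are one class to them, and where a whole thing is asked for, a point or a joint stands for the part that bears it (a point fixed in the world has none). Each returns a list of dicts, best first, with "confidence" (0 to 1); they miss things now and then, are a little off and sometimes report something else, mostly with a low value. They report only what shows in the picture. A call takes as long as a camera call. They do not tell look-alikes from the thing itself.
- search_frame(picture, label): "extent" ([left, top, right, bottom] as shares, 0 to 1, of the picture: columns of its width, rows of its height, round what is visible of it).
- pinpoint(picture, label): "xy" ([column, row] as shares, 0 to 1, of the picture: columns of its width, rows of its height: a listed point, or the origin of a listed thing).
The state is a dict: "time_s": time; "joint_positions": joint angles; "qvel": joint speeds; "tau": joint torques, N m; "position": TCP position; "tcp_rot": TCP orientation; "force": force on the tool from outside, world axes, zero at the start; "moment": the same for the moment, N m; "opening": opening from 0.0 (shut) to 1.0 (fully open); "grasp_force": force on a finger pad.
Only numpy, scipy, OpenCV 4.12 (cv2) and the standard library are available. Lean on these libraries where they do the work, as an engineer would, in place of code of your own. Each camera call takes 0.05 s, during which the arm holds its last target. There are 200 camera calls.

## Task

Turn the captive hex coupling nut on the coupling stand clockwise (seen from above) until its lug comes fully home against the stop pin. Only then press the sprung dead-man lever of the flush valve down until it lies level, the top of its grey pad flush with the tops of the two index posts, never as far as its lower stop, and keep it there: the program finishes while the robot is still holding the lever level. Leave the other things on the bench where they are.

Things in the scene. Friction and masses are not known exactly. Their poses are not given: they have to be found in the camera images.
- coupling_stand: fixed aluminium block 100 x 100 x 45 mm, origin at the centre of its underside on the bench, z up. On its vertical centre axis turns the captive nut. A 7 mm stop pin rises from its top to 60 mm above the bench, 32 mm from the axis, on its +x side (0.24 rad clockwise of its +x axis)
- nut_mid (a point): captive steel hex nut on a vertical axis: 36 mm across flats (41.6 mm over corners), 36 mm tall, from 70 to 106 mm above the bench; this point is on the axis half-way up (88 mm). Its x axis is normal to one pair of flats (other pairs at +-60 degrees) and turns with the nut; z is up. A black plug 22 mm across stands on the nut up to 125 mm
- nut (a joint): angle of the nut in rad, growing clockwise seen from above; at 1.5 its lug meets the stop pin (hard stop). Starts between 0.3 and 0.8, stays where left, needs about 0.12 N m. The lug reaches 37 mm from the axis on a 42 mm collar below the hex, both 50 to 58 mm above the bench; a 28 mm neck between
- valve_stand: fixed aluminium valve body 150 (x) x 90 (y) x 40 mm, origin at the centre of its underside on the bench, z up. The lever's hinge, along y, is at x = +50 mm, 95 mm up, between steel cheeks 105 mm high. Two 8 mm index posts at x = -45 mm, y = +-37 mm have flat tops 102 mm above the bench. A bumper under the lever at x = 0 is 70 mm high
- pad_top (a point): centre of the top of the lever's grey plastic pad (45 mm along the lever, 36 mm wide, 14 mm thick), 95 mm from the hinge towards the stand's -x; lever bar 20 mm wide. Its x axis runs along the lever towards the hinge, z is normal to the pad. With the lever level this point is 102 mm above the bench at x = -45 mm, y = 0 of the valve stand
- lever (a joint): angle of the lever in rad, growing as it is pressed down: 0 = released, sloping up 0.35 rad from the hinge; 0.35 = level; 0.70 = lower stop. Spring: about 2 N on the pad to start it, about 7 N at level, about 12 N at the lower stop; it springs back up when let go
- torque_wrench: bystander: chrome torque wrench, 260 mm long along its y, 30 mm high, lying flat; origin under its middle
- bolt_a: bystander: titanium bolt standing on its 24 mm hex head, 56 mm tall; origin at its underside
- bolt_b: bystander: the second bolt of the pair, alike; origin at its underside
- glass_cell: bystander: clear glass conductivity cell, a 22 mm tube 80 mm long along its x with square 30 mm white ends, lying flat; origin at its underside
- bottle_cap: bystander: orange plastic bottle cap, 38 mm across, 16 mm high; origin at its underside
- seal_ring: bystander: white polymer seal ring, 40 mm across, 6 mm thick, lying flat; origin at its underside
- socket: bystander: steel wrench socket, 26 mm across, 38 mm tall, upright; origin at its underside
There are look-alikes about, which are no part of the job. What is shaped like the valve_stand but blue, brown or green is not meant.

How it is judged (in metres and radians):
On the way, in this order (a step that is already met when the one before it is completed fails the run):
1. the nut is turned home, the lever still released (value of joint nut above 1.38 rad and value of joint lever below 0.1 rad), for 0.2 s.
2. the robot holds the lever level, the nut still home (value of joint nut above 1.38 rad and value of joint lever between 0.27 and 0.43 rad and contact force between any of the fingers, the arm and lever above 2 N), for 0.5 s.
At the end, for the whole second after the job is handed in: the nut is home (within 0.12 rad of its stop) and the robot itself still holds the lever, at rest, level within 0.08 rad (about 7 mm at the pad), pressing it with more than 2 N (all of step 2 and velocity of joint lever between -0.1 and 0.1 rad/s); the arm keeps its last pose, push and grip.
It fails at once if the lever is pressed before the nut is home (value of joint lever above 0.15 rad and not (value of joint nut above 1.38 rad)).
It fails at once if the lever is pushed down to its lower stop (value of joint lever above 0.64 rad).
It fails at once if a bystander on the bench moved by more than 30 mm (distance of any of torque_wrench, bolt_a, bolt_b, glass_cell, bottle_cap, seal_ring, socket from where it was at the start of the episode above 0.03 m).
It also fails if it takes over 51 s, if anything falls off the work surface, if the arm or the gripper's body presses on something with over 40 N, if the wrist force passes 120 N, or if a joint passes its speed limit or range.

## Working session

There is one attempt and no reset: what is moved stays moved. The work goes in short steps, Python scripts to look and compute and a tool call to move; the robot and the scene stay as the last step left them, time stands still between calls to the robot, and variables do not carry over. Pictures are saved under pics/ and viewed, at most 10 in all, crops included, and the job is handed in when it is done.

Besides the shell and the picture viewer there is one more tool, called as name(argument=value, ...), one argument or row to a line, values as JSON. move_arm: Moves the arm, as the interface text tells. Its arguments: {"type":"object","properties":{"increments":{"type":"array"}},"required":["increments"]}

```bash
mkdir -p pics; ls; cat > h.py <<'E'
from rig import *
import numpy as np, cv2
def save(c,n): cv2.imwrite(f'pics/{n}.png',c['img'][:,:,::-1])
def ray(c,xy):
    K=np.array(c['mtx']);u=xy[0]*640;v=xy[1]*480
    d=np.array([(u-K[0,2])/K[0,0],(v-K[1,2])/K[1,1],1.]);d=np.array(c['rotation'])@d
    return np.array(c['eye']),d/np.linalg.norm(d)
def atz(c,xy,z):
    e,d=ray(c,xy);return e+d*(z-e[2])/d[2]
def proj(c,p):
    K=np.array(c['mtx']);q=np.array(c['rotation']).T@(np.array(p)-np.array(c['eye']));q=K@q
    return q[:2]/q[2]
E
python3 - <<'E'
from h import *
np.set_printoptions(precision=3,suppress=True)
Z=dict(coupling_stand=0,nut_mid=.088,valve_stand=0,pad_top=.13,torque_wrench=0,bolt_a=0,glass_cell=0,bottle_cap=0,seal_ring=0,socket=0)
for n in ('top','side'):
    c=capture(n);save(c,n+'0');print(n,c['eye'])
    for k,z in Z.items():
        for d in pinpoint(c,k):
            if d['confidence']>.2: print(k,round(d['confidence'],2),np.array(d['xy'])*[640,480],atz(c,d['xy'],z))
E
```

```text
pics
top [0.285 0.2   1.412]
coupling_stand 0.64 [467.968 201.024] [ 0.572 -0.241  0.   ]
coupling_stand 0.53 [382.784 147.12 ] [0.742 0.009 0.   ]
nut_mid 0.73 [475.328 190.512] [ 0.584 -0.235  0.088]
valve_stand 0.89 [278.912 340.176] [0.171 0.327 0.   ]
valve_stand 0.65 [239.296 263.184] [0.396 0.443 0.   ]
valve_stand 0.63 [152.576 269.52 ] [0.381 0.698 0.   ]
valve_stand 0.55 [302.08 206.88] [0.562 0.256 0.   ]
pad_top 0.89 [299.008 210.48 ] [0.526 0.259 0.13 ]
pad_top 0.66 [136.512 280.512] [0.343 0.695 0.13 ]
pad_top 0.61 [224.    271.584] [0.364 0.461 0.13 ]
pad_top 0.59 [270.08  358.176] [0.135 0.338 0.13 ]
torque_wrench 0.75 [381.376 144.912] [0.749 0.013 0.   ]
torque_wrench 0.27 [467.52  198.384] [ 0.58 -0.24  0.  ]
torque_wrench 0.25 [384.128 244.992] [0.443 0.014 0.   ]
bolt_a 0.58 [379.008 243.504] [0.448 0.029 0.   ]
bolt_a 0.53 [394.624 245.712] [ 0.441 -0.017  0.   ]
glass_cell 0.62 [386.688 191.616] [0.604 0.001 0.   ]
bottle_cap 0.71 [320.32  269.616] [0.373 0.204 0.   ]
bottle_cap 0.46 [419.52  271.008] [ 0.365 -0.088  0.   ]
seal_ring 0.65 [419.776 270.48 ] [ 0.
[... 586 characters left out ...]
  ]
pad_top 0.94 [276.928 327.408] [0.372 0.457 0.13 ]
pad_top 0.85 [196.608 434.88 ] [0.346 0.688 0.13 ]
pad_top 0.77 [278.016 238.416] [0.527 0.262 0.13 ]
pad_top 0.72 [421.12  345.888] [0.132 0.341 0.13 ]
torque_wrench 0.57 [278.016 196.896] [0.741 0.011 0.   ]
torque_wrench 0.46 [277.12  237.696] [ 0.629  0.155 -0.   ]
bolt_a 0.53 [369.088 225.888] [ 0.448 -0.026  0.   ]
bolt_a 0.51 [361.024 235.2  ] [ 0.447  0.019 -0.   ]
bolt_a 0.34 [323.776 211.488] [ 0.588 -0.008 -0.   ]
glass_cell 0.82 [322.176 212.688] [ 0.589 -0.001  0.   ]
bottle_cap 0.54 [346.304 290.4  ] [0.373 0.208 0.   ]
seal_ring 0.56 [402.816 224.688] [ 0.374 -0.083  0.   ]
socket 0.54 [216.192 255.12 ] [0.718 0.297 0.   ]
```

View pics/top0.png

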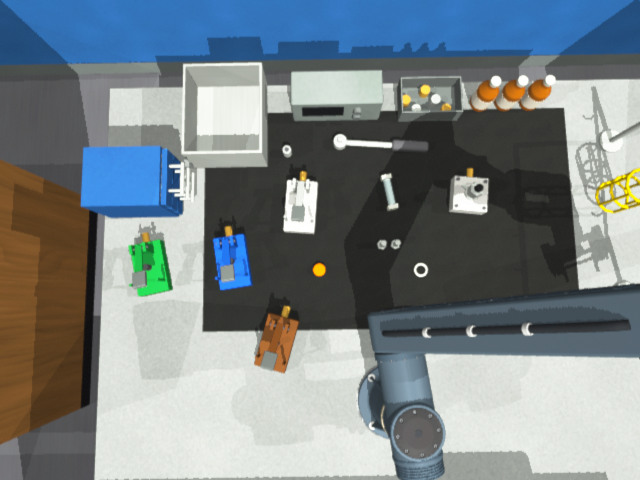

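View pics/side0.png

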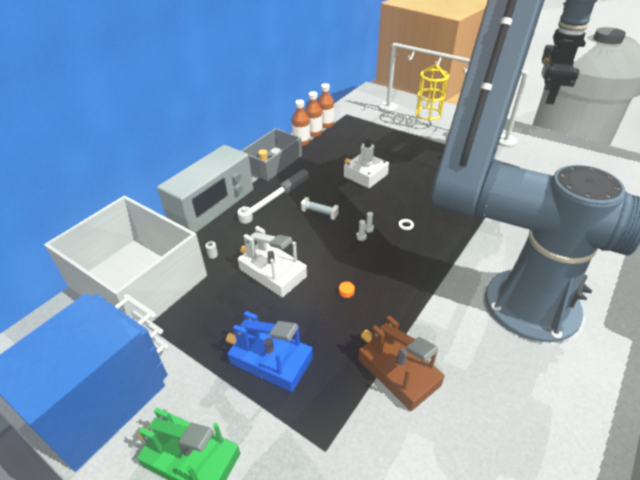

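```bash
python3 - <<'E'
from h import *
c=capture('top');a=cv2.resize(c['img'][150:235,425:525],(800,600)[:1]+(680,),interpolation=cv2.INTER_CUBIC)[:600]
a=cv2.resize(c['img'][160:235,420:520],(800,600),interpolation=cv2.INTER_CUBIC)
cv2.imwrite('pics/nutcrop.png',a[:,:,::-1])
E
```

```text
(no output)
```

View pics/nutcrop.png

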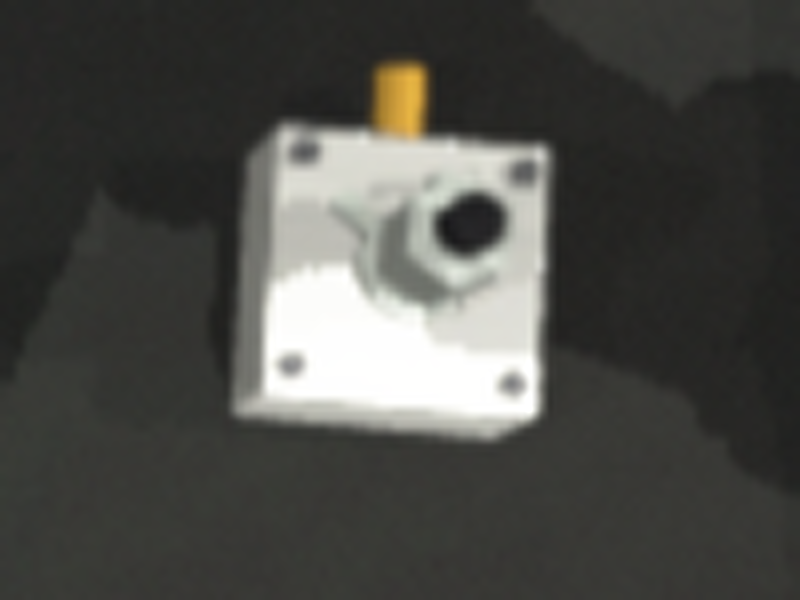

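The top view shows the white valve stand at (300,205) and the coupling stand at (470,195), with its lug up-left in the picture. The blue, brown and green stands are the look-alikes. I'll move above the nut and look from close by.

```bash
cat >> h.py <<'E'
def wray(c,xy):
    K=np.array(c['mtx']);a=np.array([(xy[0]*640-K[0,2])/K[0,0],(xy[1]*480-K[1,2])/K[1,1]])
    r=np.linalg.norm(a);d=np.array([*(a/max(r,1e-9)*np.sin(r)),np.cos(r)])
    return np.array(c['eye']),np.array(c['rotation'])@d
def watz(c,xy,z):
    e,d=wray(c,xy);return e+d*(z-e[2])/d[2]
def wproj(c,p):
    K=np.array(c['mtx']);q=np.array(c['rotation']).T@(np.array(p)-np.array(c['eye']))
    r=np.arctan2(np.hypot(q[0],q[1]),q[2]);return K[:2,:2]@(q[:2]/np.hypot(q[0],q[1])*r)+K[:2,2]
def plan(p,yaw=None):
    "shift in tool units (30mm) to p, and turn about tool z (units 120deg) so tool y has this heading mod 180"
    s=read_state();R=np.array(s['tcp_rot']);d=R.T@(np.array(p)-s['position'])/.03
    print('t',s['time_s'],'shift',d.round(2))
    if yaw is not None:
        h=np.degrees(np.arctan2(R[1,1],R[0,1]));t=(h-yaw+90)%180-90;print('turn deg (tool z)',t,'units',t/120,'j6',s['joint_positions'][5])
E
python3 - <<'E'
from h import *
np.set_printoptions(precision=3,suppress=True)
s=read_state();print(s['tcp_rot'],s['position'],s['force'],grip_point_offset)
plan([.581,-.232,.2])
c=capture('wrist');print(c['eye'],c['mtx'],c['rotation'])
c=capture('top')
E
```

```text
[[ 0.951  0.311 -0.   ]
 [ 0.311 -0.951  0.   ]
 [ 0.    -0.    -1.   ]] [ 0.194 -0.594  0.223] [ 0.376 -0.133  0.001] 0.0187
t 1.15 shift [16.01 -7.47  0.75]
[ 0.263 -0.57   0.385] [[371.648   0.    320.379]
 [  0.    371.648 232.705]
 [  0.      0.      1.   ]] [[ 0.31  -0.916 -0.254]
 [-0.951 -0.299 -0.083]
 [-0.     0.268 -0.964]]
```

move_arm(
  increments=[
    [[0.89, -0.415, 0], [0, 0, 0], 0],
    [[0.89, -0.415, 0], [0, 0, 0], 0],
    [[0.89, -0.415, 0], [0, 0, 0], 0],
    [[0.89, -0.415, 0], [0, 0, 0], 0],
    [[0.89, -0.415, 0], [0, 0, 0], 0],
    [[0.89, -0.415, 0], [0, 0, 0], 0],
    [[0.89, -0.415, 0], [0, 0, 0], 0],
    [[0.89, -0.415, 0], [0, 0, 0], 0],
    [[0.89, -0.415, 0], [0, 0, 0], 0],
    [[0.89, -0.415, 0], [0, 0, 0], 0],
    [[0.89, -0.415, 0], [0, 0, 0], 0],
    [[0.89, -0.415, 0], [0, 0, 0], 0],
    [[0.89, -0.415, 0], [0, 0, 0], 0],
    [[0.89, -0.415, 0], [0, 0, 0], 0],
    [[0.89, -0.415, 0], [0, 0, 0], 0],
    [[0.89, -0.415, 0], [0, 0, 0], 0],
    [[0.89, -0.415, 0], [0, 0, 0], 0],
    [[0.89, -0.415, 0], [0, 0, 0], 0],
    [[0, 0, 0], [0, 0, 0], 0],
    [[0, 0, 0], [0, 0, 0], 0],
  ],
)

```text
time_s: 2.92
position: [0.5822, -0.2305, 0.2224]
tcp_rot: [[0.95, 0.314, -0.0], [0.314, -0.95, -0.0], [-0.0, 0.0, -1.0]]
force: [-0.2, -0.3, 0.6]
opening: 1.001
grasp_force: 0.0
```

```bash
python3 - <<'E'
from h import *
np.set_printoptions(precision=3,suppress=True)
plan([.581,-.232,.2])
c=capture('wrist');save(c,'w1')
for k,z in (('nut_mid',.088),('coupling_stand',0)):
    for d in pinpoint(c,k): print(k,d['confidence'],np.array(d['xy'])*[640,480],watz(c,d['xy'],z))
print(wproj(c,[.581,-.232,.125]),wproj(c,read_state()['position']))
E
```

```text
t 2.9167 shift [-0.05  0.03  0.75]
nut_mid 0.82 [326.592 218.88 ] [ 0.586 -0.233  0.088]
coupling_stand 0.76 [321.92  203.616] [ 0.58  -0.232  0.   ]
[323.548 235.89 ] [325.728 293.044]
```

View pics/w1.png

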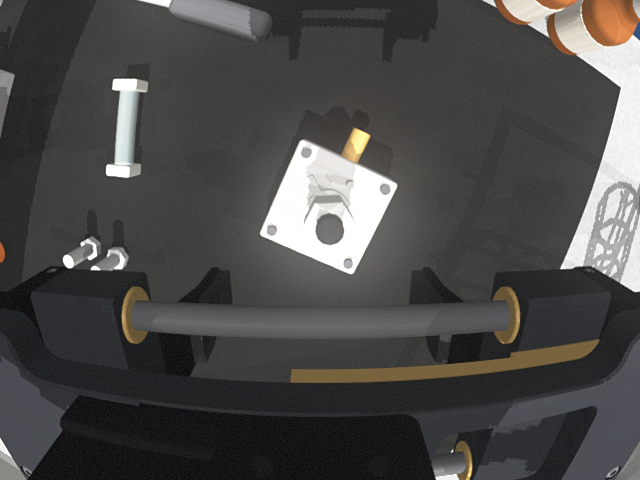

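The nut's plug is at about (329,229), with the stand below it and the lug near (315,180). I'll crop that area to get the nut's angle.

```bash
python3 - <<'E'
from h import *
np.set_printoptions(precision=4,suppress=True)
c=capture('wrist');im=c['img']
g=cv2.cvtColor(im,cv2.COLOR_RGB2GRAY)[205:250,300:358]
m=(g<90).astype('uint8');n,l,st,ce=cv2.connectedComponentsWithStats(m);i=l[24,29];cx,cy=ce[i]+[300,205];print('plug',cx,cy,st[i])
p=watz(c,[cx/640,cy/480],.125);print(p)
a=cv2.resize(im[130:280,240:440],(800,600),interpolation=cv2.INTER_CUBIC)
b=a.copy()
R=np.array([[np.cos(t),np.sin(t)] for t in np.radians(np.arange(0,360,60))])
for th,col in ((0,(255,0,0)),):
  pass
# stand corner bolts/ block yaw: top-face corners
for q in ((303,140),(397,185),(354,273),(261,236)): print(q,watz(c,[q[0]/640,q[1]/480],.045))
cv2.imwrite('pics/w1c.png',a[:,:,::-1])
E
```

```text
plug 328.5 227.0 [   0    0   58   45 2610]
[ 0.5868 -0.2352  0.125 ]
(303, 140) [ 0.6377 -0.1959  0.045 ]
(397, 185) [ 0.6259 -0.2916  0.045 ]
(354, 273) [ 0.5308 -0.2821  0.045 ]
(261, 236) [ 0.5389 -0.1847  0.045 ]
```

View pics/w1c.png

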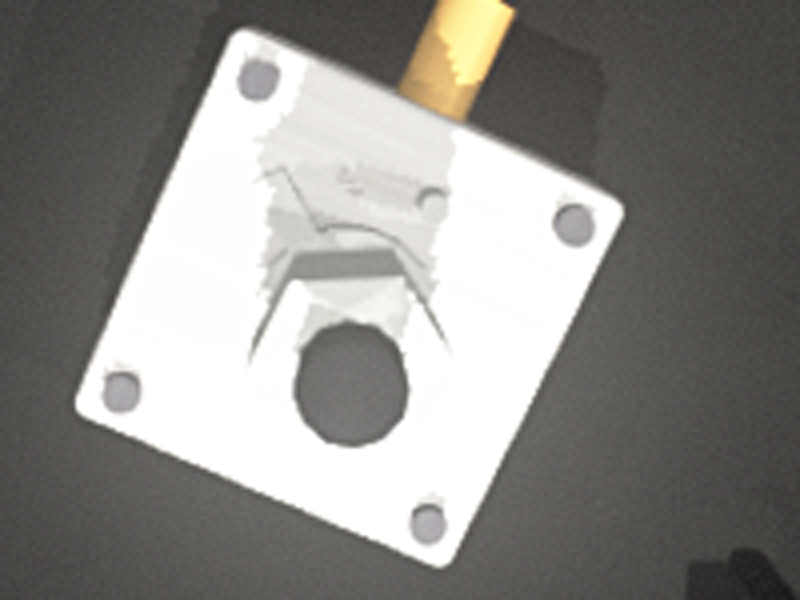

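```bash
python3 - <<'E'
from h import *
np.set_printoptions(precision=4,suppress=True)
c=capture('wrist')
w=lambda x,y,z:watz(c,[(240+x/4)/640,(130+y/4)/480],z)
H=lambda a:np.degrees(np.arctan2(a[1],a[0]))
pl=w(352,385,.125);print('plug',pl)
a,b=w(290,281,.106),w(408,276,.106);print('len',np.linalg.norm(a-b),'flat normal',H(a-b)-90, 'mid->axis', (a+b)/2-18e-3*np.array([np.cos(np.radians(H(a-b)-90)),np.sin(np.radians(H(a-b)-90)),0]))
pin=w(432,196,.06);print('pin',pin,H(pin-pl))
lug=w(275,172,.058);print('lug',lug,H(lug-pl),np.linalg.norm(lug-pl))
plan([.586,-.236,.12],H(a-b)-90-60)
print(read_state()['joint_positions'])
E
```

```text
plug [ 0.5871 -0.235   0.125 ]
len 0.022508630958316588 flat normal 20.5478196226089 mid->axis [ 0.5855 -0.2361  0.106 ]
pin [ 0.6178 -0.2447  0.06  ] -17.704624156376
lug [ 0.6119 -0.2103  0.058 ] 44.89180388786586 0.07554065780846612
t 3.1667 shift [0.14 0.16 3.42]
turn deg (tool z) -32.548088667882496 units -0.27123407223235413 j6 39.94235967915225
[-32.0643  30.2698  81.9962  -0.0168  67.7543  39.9424]
```

move_arm(
  increments=[
    [[0.14, 0.16, 0], [0, 0, 0], 0],
    [[0, 0, 0], [0, 0, -0.0542], 0],
    [[0, 0, 0], [0, 0, -0.0542], 0],
    [[0, 0, 0], [0, 0, -0.0542], 0],
    [[0, 0, 0], [0, 0, -0.0542], 0],
    [[0, 0, 0], [0, 0, -0.0542], 0],
    [[0, 0, 0.5], [0, 0, 0], 0],
    [[0, 0, 0.6], [0, 0, 0], 0],
    [[0, 0, 0.6], [0, 0, 0], 0],
    [[0, 0, 0.6], [0, 0, 0], 0],
    [[0, 0, 0], [0, 0, 0], 0],
    [[0, 0, 0], [0, 0, 0], 0],
  ],
)

```text
time_s: 4.17
position: [0.5863, -0.2354, 0.1527]
tcp_rot: [[0.635, 0.772, -0.002], [0.772, -0.635, 0.001], [-0.0, -0.002, -1.0]]
force: [0.0, -0.6, 0.5]
opening: 1.001
grasp_force: 0.0
```

```bash
python3 - <<'E'
from h import *
np.set_printoptions(precision=4,suppress=True)
c=capture('wrist');save(c,'w2')
for d in pinpoint(c,'nut_mid')[:2]: print(d['confidence'],np.array(d['xy'])*[640,480],watz(c,d['xy'],.088))
for z in (.106,.125): print(wproj(c,[.586,-.2355,z]))
plan([.586,-.2355,.066],-39.5)
E
```

```text
0.64 [317.504 249.12 ] [ 0.5836 -0.2338  0.088 ]
[322.1322 258.1856]
[322.1914 269.7204]
t 4.2667 shift [-0.02 -0.06  2.95]
turn deg (tool z) 0.07465285001399025 units 0.0006221070834499187 j6 7.446836108588858
```

View pics/w2.png

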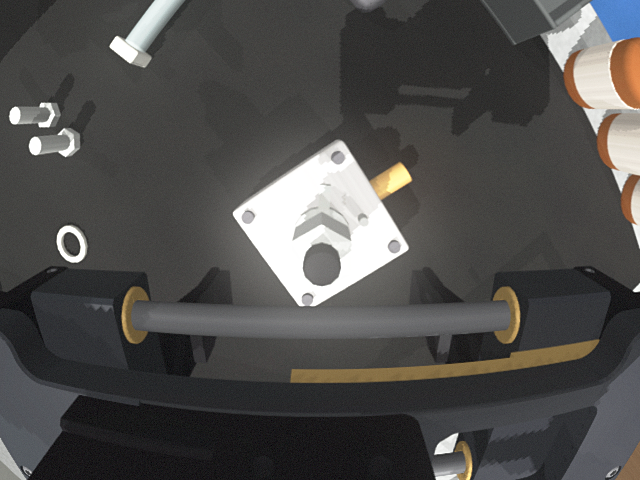

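The plug is at (322,265), within about 2 mm of the prediction. A hex corner points up, so the flats face the fingers. I'll descend and grip.

move_arm(
  increments=[
    [[0.04, -0.03, 0.58], [0, 0, 0], 0],
    [[0.03, 0, 0.58], [0, 0, 0], 0],
    [[0, 0, 0.58], [0, 0, 0], 0],
    [[0, 0, 0.58], [0, 0, 0], 0],
    [[0, 0, 0.5], [0, 0, 0], 0.2],
    [[0, 0, 0], [0, 0, 0], 1],
    [[0, 0, 0], [0, 0, 0], 1],
    [[0, 0, 0], [0, 0, 0], 1],
    [[0, 0, 0], [0, 0, 0], 1],
    [[0, 0, 0], [0, 0, 0], 1],
    [[0, 0, 0], [0, 0, 0], 1],
    [[0, 0, 0], [0, 0, 0], 1],
  ],
)

```text
time_s: 5.27
position: [0.5878, -0.233, 0.0697]
tcp_rot: [[0.635, 0.773, 0.001], [0.773, -0.635, -0.001], [0.0, 0.001, -1.0]]
force: [-0.7, -0.6, 0.5]
opening: 0.477
grasp_force: 0.0
```

move_arm(
  increments=[
    [[0, 0, 0], [0, 0, 0], 1],
    [[0, 0, 0], [0, 0, 0], 1],
    [[0, 0, 0], [0, 0, 0], 1],
    [[0, 0, 0], [0, 0, 0], 1],
    [[0, 0, 0], [0, 0, 0], 1],
  ],
)

```text
time_s: 5.68
position: [0.5882, -0.2334, 0.0694]
tcp_rot: [[0.634, 0.773, 0.002], [0.773, -0.634, -0.001], [0.0, 0.002, -1.0]]
force: [1.3, -1.4, 2.0]
opening: 0.409
grasp_force: 30.0
```

move_arm(
  increments=[
    [[0, 0, 0], [0, 0, 0.035], 1],
    [[0, 0, 0], [0, 0, 0.035], 1],
    [[0, 0, 0], [0, 0, 0.035], 1],
    [[0, 0, 0], [0, 0, 0.035], 1],
    [[0, 0, 0], [0, 0, 0.035], 1],
    [[0, 0, 0], [0, 0, 0.035], 1],
    [[0, 0, 0], [0, 0, 0.035], 1],
    [[0, 0, 0], [0, 0, 0.035], 1],
    [[0, 0, 0], [0, 0, 0], 1],
    [[0, 0, 0], [0, 0, 0], 1],
  ],
)

```text
time_s: 6.52
position: [0.5894, -0.2351, 0.0695]
tcp_rot: [[0.957, 0.291, 0.004], [0.291, -0.957, -0.003], [0.003, 0.005, -1.0]]
force: [3.0, -5.2, -0.5]
opening: 0.411
grasp_force: 30.0
```

```bash
python3 - <<'E'
from h import *
s=read_state();print(s['moment'],s['force'],s['position'],s['joint_positions'])
E
```

```text
[-0.41888879 -0.39121057 -0.1191048 ] [ 3.00022514 -5.23115743 -0.48977873] [ 0.58938946 -0.23505962  0.0694828 ] [-3.17996335e+01  4.19186259e+01  8.74800357e+01 -4.80995839e-02
  5.02839984e+01  4.12852248e+01]
```

move_arm(
  increments=[
    [[0, 0, 0], [0, 0, 0.025], 1],
    [[0, 0, 0], [0, 0, 0.025], 1],
    [[0, 0, 0], [0, 0, 0.025], 1],
    [[0, 0, 0], [0, 0, 0.025], 1],
    [[0, 0, 0], [0, 0, 0], 1],
    [[0, 0, 0], [0, 0, 0], 1],
  ],
)

```text
time_s: 7.02
position: [0.5896, -0.2358, 0.0695]
tcp_rot: [[0.996, 0.086, 0.005], [0.086, -0.996, -0.005], [0.004, 0.005, -1.0]]
force: [2.9, -7.2, -1.1]
opening: 0.41
grasp_force: 30.0
```

```bash
python3 - <<'E'
from h import *
s=read_state();print(s['moment'],s['force'],s['position'],s['joint_positions'])
E
```

```text
[-0.54624213 -0.35255522 -0.09443312] [ 2.88240266 -7.2246516  -1.11834392] [ 0.58956052 -0.23576993  0.06949308] [-31.82842568  41.92712677  87.45497792  -0.09676393  50.2439458
  53.28438121]
```

move_arm(
  increments=[
    [[0, 0, 0], [0, 0, 0.017], 1],
    [[0, 0, 0], [0, 0, 0.017], 1],
    [[0, 0, 0], [0, 0, 0.017], 1],
    [[0, 0, 0], [0, 0, 0.017], 1],
    [[0, 0, 0], [0, 0, 0], 1],
    [[0, 0, 0], [0, 0, 0], 1],
  ],
)

```text
time_s: 7.52
position: [0.5894, -0.2362, 0.0695]
tcp_rot: [[0.999, -0.052, 0.004], [-0.052, -0.999, -0.006], [0.005, 0.006, -1.0]]
force: [3.2, -7.9, -0.9]
opening: 0.41
grasp_force: 30.2
```

```bash
python3 - <<'E'
from h import *
s=read_state();print(s['moment'],s['force'],s['position'],s['joint_positions'])
c=capture('wrist');cv2.imwrite('pics/w3.png',cv2.resize(c['img'][130:330,200:467],(800,600),interpolation=cv2.INTER_CUBIC)[:,:,::-1])
E
```

```text
[-0.80962538 -0.38785488  0.62282721] [ 3.20890146 -7.86798351 -0.93062512] [ 0.58943661 -0.23623114  0.06946624] [-31.82538701  41.93053097  87.45290889  -0.21648709  50.21920306
  61.30951282]
```

View pics/w3.png

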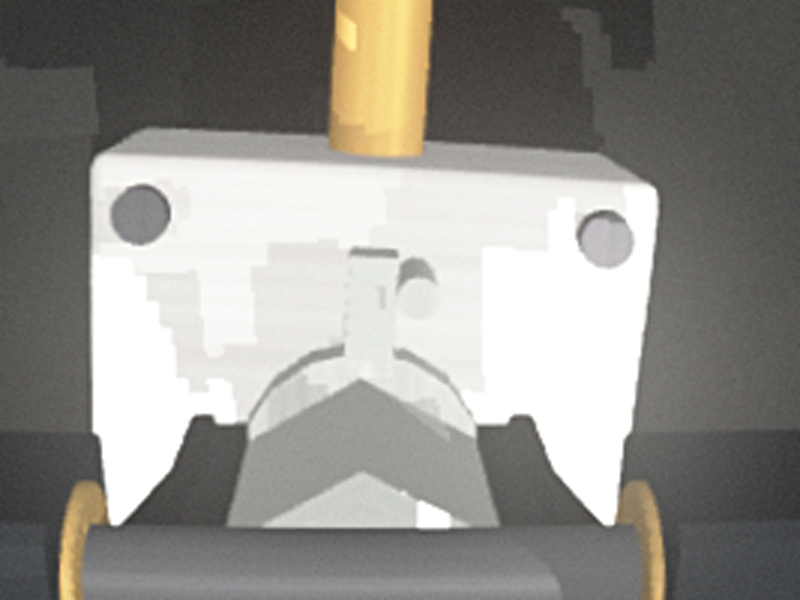

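The lug at (370,300) lies against the pin at (417,290), and the moment jumped to 0.62 N m, so the nut is home. I'll release it and lift.

move_arm(
  increments=[
    [[0, 0, 0], [0, 0, 0], 0],
    [[0, 0, 0], [0, 0, 0], 0],
    [[0, 0, 0], [0, 0, 0], 0],
    [[0, 0, 0], [0, 0, 0], 0],
    [[0, 0, 0], [0, 0, 0], 0],
    [[0, 0, 0], [0, 0, 0], 0],
    [[0, 0, 0], [0, 0, 0], 0],
    [[0, 0, -0.5], [0, 0, 0], 0],
    [[0, 0, -0.8], [0, 0, 0], 0],
    [[0, 0, -0.9], [0, 0, 0], 0],
    [[0, 0, -0.9], [0, 0, 0], 0],
    [[0, 0, -0.9], [0, 0, 0], 0],
    [[0, 0, -0.9], [0, 0, 0], 0],
    [[0, 0, -0.6], [0, 0, 0], 0],
    [[0, 0, 0], [0, 0, 0], 1],
  ],
)

```text
time_s: 8.82
position: [0.5899, -0.2341, 0.239]
tcp_rot: [[0.998, -0.055, 0.008], [-0.055, -0.998, -0.005], [0.009, 0.005, -1.0]]
force: [0.5, -0.4, 0.8]
opening: 0.969
grasp_force: 0.0
```

```bash
python3 - <<'E'
from h import *
np.set_printoptions(precision=4,suppress=True)
print(read_state()['tcp_rot']);plan([.52,.26,.25],-90)
E
```

```text
[[ 0.9985 -0.0547  0.0084]
 [-0.0546 -0.9985 -0.005 ]
 [ 0.0086  0.0045 -1.    ]]
t 8.8167 shift [ -3.22 -16.32  -0.47]
turn deg (tool z) -3.134512528326894 units -0.02612093773605745 j6 61.410216359668254
```

move_arm(
  increments=[
    [[-0.18, -0.907, -0.026], [0, 0, 0], 1],
    [[-0.18, -0.907, -0.026], [0, 0, 0], 1],
    [[-0.18, -0.907, -0.026], [0, 0, 0], 1],
    [[-0.18, -0.907, -0.026], [0, 0, 0], 1],
    [[-0.18, -0.907, -0.026], [0, 0, 0], 1],
    [[-0.18, -0.907, -0.026], [0, 0, 0], 1],
    [[-0.18, -0.907, -0.026], [0, 0, 0], 1],
    [[-0.18, -0.907, -0.026], [0, 0, 0], 1],
    [[-0.18, -0.907, -0.026], [0, 0, 0], 1],
    [[-0.18, -0.907, -0.026], [0, 0, 0], 1],
    [[-0.18, -0.907, -0.026], [0, 0, 0], 1],
    [[-0.18, -0.907, -0.026], [0, 0, 0], 1],
    [[-0.18, -0.907, -0.026], [0, 0, 0], 1],
    [[-0.18, -0.907, -0.026], [0, 0, 0], 1],
    [[-0.18, -0.907, -0.026], [0, 0, 0], 1],
    [[-0.18, -0.907, -0.026], [0, 0, 0], 1],
    [[-0.18, -0.907, -0.026], [0, 0, 0], 1],
    [[-0.18, -0.907, -0.026], [0, 0, 0], 1],
    [[0, 0, 0], [0, 0, 0], 1],
    [[0, 0, 0], [0, 0, 0], 1],
  ],
)

```text
time_s: 10.48
position: [0.5162, 0.2625, 0.2468]
tcp_rot: [[0.999, -0.052, -0.002], [-0.052, -0.999, -0.001], [-0.002, 0.001, -1.0]]
force: [0.5, -0.2, 0.6]
opening: 0.003
grasp_force: 0.0
```

```bash
python3 - <<'E'
from h import *
np.set_printoptions(precision=4,suppress=True)
c=capture('wrist');save(c,'w4')
for k,z in (('pad_top',.134),('valve_stand',0)):
    for d in pinpoint(c,k): print(k,d['confidence'],np.array(d['xy'])*[640,480],watz(c,d['xy'],z))
print(read_state()['opening'])
E
```

```text
pad_top 0.74 [316.928 218.688] [0.5233 0.2658 0.134 ]
valve_stand 0.85 [321.216 158.784] [0.5586 0.2602 0.    ]
valve_stand 0.8 [173.184 300.   ] [0.3945 0.4598 0.    ]
0.00466468482059833
```

View pics/w4.png

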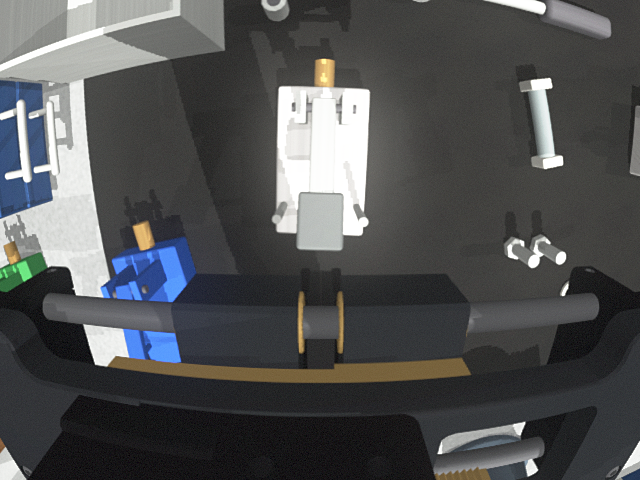

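The pad is at (320,220), centred ahead of the closed fingers. It is the white stand. I'll descend to just above the pad.

move_arm(
  increments=[
    [[0.04, -0.05, 0.5], [0, 0, 0], 1],
    [[0, 0, 0.6], [0, 0, 0], 1],
    [[0, 0, 0.6], [0, 0, 0], 1],
    [[0, 0, 0.6], [0, 0, 0], 1],
    [[0, 0, 0.5], [0, 0, 0], 1],
    [[0, 0, 0.3], [0, 0, 0], 1],
    [[0, 0, 0.2], [0, 0, 0], 1],
    [[0, 0, 0.2], [0, 0, 0], 1],
    [[0, 0, 0.1], [0, 0, 0], 1],
    [[0, 0, 0.1], [0, 0, 0], 1],
    [[0, 0, 0], [0, 0, 0], 1],
    [[0, 0, 0], [0, 0, 0], 1],
  ],
)

```text
time_s: 11.63
position: [0.5192, 0.2629, 0.1376]
tcp_rot: [[0.999, -0.055, 0.002], [-0.055, -0.999, 0.0], [0.002, -0.0, -1.0]]
force: [0.5, -1.1, 1.4]
opening: 0.005
grasp_force: 0.7
```

move_arm(
  increments=[
    [[0, 0, 0.1], [0, 0, 0], 1],
    [[0, 0, 0.1], [0, 0, 0], 1],
    [[0, 0, 0.1], [0, 0, 0], 1],
    [[0, 0, 0.1], [0, 0, 0], 1],
    [[0, 0, 0.1], [0, 0, 0], 1],
    [[0, 0, 0.1], [0, 0, 0], 1],
    [[0, 0, 0.1], [0, 0, 0], 1],
    [[0, 0, 0.1], [0, 0, 0], 1],
    [[0, 0, 0.1], [0, 0, 0], 1],
    [[0, 0, 0.1], [0, 0, 0], 1],
    [[0, 0, 0], [0, 0, 0], 1],
    [[0, 0, 0], [0, 0, 0], 1],
  ],
)

```text
time_s: 12.63
position: [0.5171, 0.263, 0.1065]
tcp_rot: [[0.998, -0.055, -0.003], [-0.055, -0.998, -0.0], [-0.003, 0.0, -1.0]]
force: [-4.9, 0.9, 6.4]
opening: 0.002
grasp_force: 2.9
```

move_arm(
  increments=[
    [[0, 0, 0.08], [0, 0, 0], 1],
    [[0, 0, 0.07], [0, 0, 0], 1],
    [[0, 0, 0], [0, 0, 0], 1],
    [[0, 0, 0], [0, 0, 0], 1],
    [[0, 0, 0], [0, 0, 0], 1],
    [[0, 0, 0], [0, 0, 0], 1],
    [[0, 0, 0], [0, 0, 0], 1],
    [[0, 0, 0], [0, 0, 0], 1],
    [[0, 0, 0], [0, 0, 0], 1],
    [[0, 0, 0], [0, 0, 0], 1],
  ],
)

```text
time_s: 13.47
position: [0.517, 0.263, 0.1024]
tcp_rot: [[0.998, -0.055, -0.003], [-0.055, -0.998, -0.0], [-0.003, 0.0, -1.0]]
force: [-4.8, 1.4, 7.1]
opening: 0.006
grasp_force: 3.6
```

```bash
python3 - <<'E'
from h import *
c=capture('side');a=cv2.resize(c['img'][215:305,225:345],(400,300),interpolation=cv2.INTER_CUBIC)
c=capture('top');b=cv2.resize(c['img'][165:225,430:510],(400,300),interpolation=cv2.INTER_CUBIC)
c=capture('wrist');w=cv2.resize(c['img'][100:340,220:420],(250,300),interpolation=cv2.INTER_CUBIC)
o=np.zeros((600,800,3),'uint8');o[:300,:400]=a;o[:300,400:]=b;o[300:,:250]=w
cv2.imwrite('pics/fin.png',o[:,:,::-1]);s=read_state();print(s['position'],s['force'])
E
```

```text
[0.51703712 0.26304311 0.10245494] [-4.57632326  0.4827832   7.27322424]
```

View pics/fin.png

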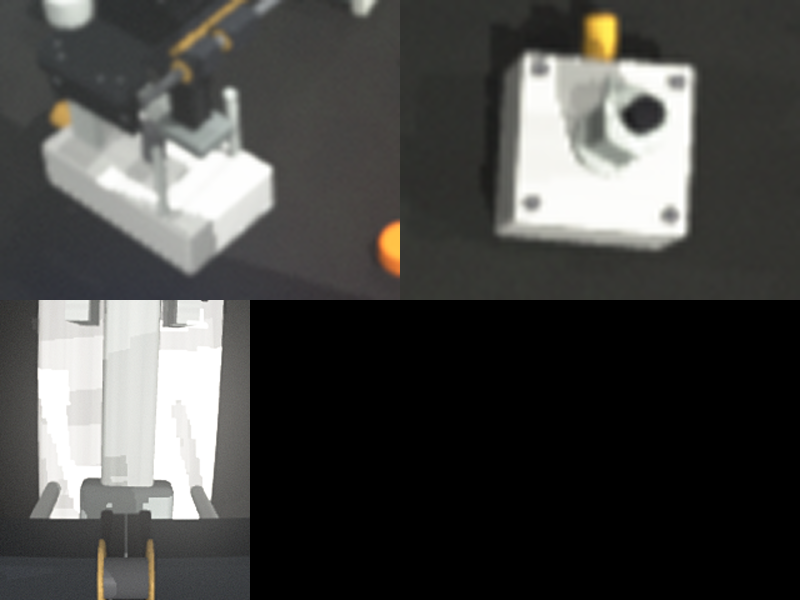

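The pad lies level between the posts, with the tip at z = 0.1024 m and pushing with 7.2 N. The nut hasn't moved since I released it.

```bash
python3 -c "
from rig import *
print(hand_in())"
```

```text
the job is handed in; nothing more can be done
None
```

I turned the nut clockwise until its lug met the stop pin, then pressed the lever level (fingertips at 102.4 mm, about 7.2 N). The arm was still holding it when I handed the job in at about 13.6 s; no verdict came back.

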